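# Raise the board under the microscope by one turn of the hand wheel

## Robot

A 6-joint arm with a two-finger parallel gripper is mounted at the origin on the work surface. World frame = base frame: x ahead of the robot, y to its left, z up, the work surface at z = 0. Lengths are in mm, angles in rad, forces in N, time in s.
With the tool pointing down it reaches from about 375 to 975 mm from the base axis. Payload 3.8 kg.
Tool frame: the origin (TCP) lies on the centre line of the jaws, within the pads' length; the fingertips stand 17 mm ahead of it and the grasp point (between the pads) lies 2 mm behind it; z points along the fingers, y is the line along which they close (so a half turn about z gives the same grasp; the last joint's range is limited). The gripper opens to 85 mm and grips with 20 to 120 N. Pads are 22 mm wide; open, the fingers measure 114 mm over their backs; the gripper's body (76 mm by 85 mm) begins 54 mm behind the grasp point. The pads swing forward as they close: fully open they stand 13 mm farther back than shut.
Start: joints at [1.181, 0.264, 1.604, -0, 1.274, -0.037], TCP at [233.228, 633.421, 224.58] pointing down, gripper open.
Joint ranges: [-2.63, 2.63], [-0.94, 2.18], [0.31, 2.57], [-1.31, 4.45], [0, 2.66], [-2.55, 2.55]. Speed limits (rad/s): [2.57, 2.57, 3.14, 3.14, 3.14, 3.14].

## Interface

Orientations are given as a unit quaternion [w, x, y, z].
In Python, from station import * gives the robot as it stands.
- The arm moves only by the tool carry_out, never from a script. Its argument "plan" is a list of rows, each an object with "angular": the turn, a rotation vector about the tool's x, y, z in rad, a list of three; "slide": the shift along the tool's x, y, z in mm, a list of three; "grip": the opening, from -1 (shut) to 1 (fully open). A call has 1 to 10 rows; each row shifts and turns the commanded pose from where the row before left it, along the tool's axes as they then stand; what a row does not reach is not made up. A row lasts 1/8 s, in which the tool goes at most 62.5 mm and 10.7 degrees, less where a joint would pass 70% of its speed; a pose out of reach is approached as far as the arm can. A call with a gripper value outside its range is refused whole. The fingers move at their own pace and stop on an object; "newtons" is the grip in N (left out, the last holds). Time passes only in rows, so rows that do not move let the fingers close. It gives the time, the measured TCP pose, the force, the opening and the grip force at its end, in the units of the state.
- sense(): the state, without advancing time (a new reading comes with each control period).
- read_camera(name): name is "scene" or "top" or "wrist"; returns (picture, depth): 384x512x3 uint8, red, green, blue; 384x512 float32, mm along the optical axis (not along the pixel's ray), 0 where there is no reading.
- get_calibration(name): a dict with "fov_y" (degrees; the focal length in pixels is half the picture's height over the tangent of half this angle, whatever the lens; pixels are square), "cx", "cy" (the principal point, pixels), "R" (3x3) and "t" (3): a world point X has camera coordinates R X + t. Camera axes: x right, y down, z forward; pixel columns grow to the right and rows downward; lengths in mm; the calibration is good to about 2 mm. A picture is of the moment at which its call begins: read the wrist's pose just before it. get_calibration takes no time and is no camera call; for the wrist camera it gives the pose at the moment of the call.
- close_job(): hands the job in; it is judged then, once.
The state is a dict: "time": time; "joints": joint angles; "joint_vel": joint speeds; "joint_torque": joint torques, N m; "ee_pos": TCP position; "orientation": TCP orientation; "force": force on the tool from outside, world axes, zero at the start; "ft_torque": the same for the moment, N m; "width": finger opening in mm; "gripper_force": force on a finger pad.
Only numpy, scipy, OpenCV 4.12 (cv2) and the standard library are available. Lean on these libraries where they do the work, as an engineer would, in place of code of your own. Each camera call takes 0.05 s, during which the arm holds its last target. There are 200 camera calls.

## Task

Raise the circuit board under the inspection microscope by one turn of its lift: push the hand wheel round clockwise, as seen from above, by its upright red handle through exactly one full turn, so that the handle stands again just where it started, then move clear. Push the handle with the outside of the fingers and never take it between them; do not touch the stage that carries the board, and do not disturb the loose things on the bench.

Things in the scene. Friction and masses are not known exactly. Their poses are not given: they have to be found in the camera images.
- wheel (a joint): angle of the hand wheel in rad, growing clockwise as seen from above; one full turn adds 6.283. It starts anywhere from 0 to 4.5, its stops are at -0.5 and 14. The wheel lies level (upright axis) and turns stiffly: about 2 N at the handle, and it stays where it is left. Each turn clockwise raises the stage by 16 mm
- hub (a point): fixed point on the wheel's upright axis, 93 mm above the table, level with the middle of the handle; it does not move as the wheel turns. Its yaw is that of the whole fixed unit: a white foot plate 170 mm wide and 16 mm thick, from 100 mm to the left (+y) of the axis to 430 mm to its right, with the stage 280 mm to the right of the axis
- column (a point): foot of the microscope's steel column, 32 mm across and 436 mm tall, 400 mm to the right of the wheel's axis, on the foot plate. The white head hangs from it over the stage, from 235 mm above the table upward, 80 mm across
- handle (a point): middle of the upright red handle, a round post 24 mm across and 54 mm tall on the wheel's rim, 65 mm from the axis; it goes round with the wheel. Its foot is 66, its top 120, this point 93 mm above the table. The dark rim (144 mm over all) and three spokes lie below it, tops 65 mm above the table; hub top 74 mm. Above them the handle's whole circle is free
- crank: the same red handle as a solid (it spins freely on its own upright spindle); its origin is the centre of its foot, on the top of the rim
- stage: aluminium stage, 150 mm by 120 mm, with the green circuit board clipped on it, under the microscope's head; origin at the centre of the plate's underside, 72 to 84 mm above the table at the start. It rises as the wheel turns; not to be touched
- flux: loose bystander: small bottle with a paper label and a blue cap, 42 mm across, 95 mm tall; origin at the centre of its underside
- spool: loose bystander: grey solder spool standing on its flat end, 54 mm across, 38 mm tall; origin at the centre of its underside
- driver: loose bystander: screwdriver lying flat, 170 mm long; origin at mid-length
- tin: loose bystander: open steel tin, 68 mm across, 32 mm tall; origin at the centre of its underside
- jar: loose bystander: amber jar with a white lid, 46 mm across, 55 mm tall; origin at the centre of its underside
- brush: loose bystander: cleaning brush lying flat, 160 mm long; origin at mid-length

How it is judged:
By the outcome, as a careful person would: the job done as asked, in the order asked, and still so for the second after the job is handed in, with the robot touching nothing.
It also fails if it takes over 64 s, if anything falls off the work surface, if the arm or the gripper's body presses on something with over 40 N, if the wrist force passes 120 N, or if a joint passes its speed limit or range.

## Working session

There is one attempt and no reset: what is moved stays moved. The work goes in short steps, Python scripts to look and compute and a tool call to move; the robot and the scene stay as the last step left them, time stands still between calls to the robot, and variables do not carry over. Pictures are saved under pics/ and viewed, at most 10 in all, crops included, and the job is handed in when it is done.

Besides the shell and the picture viewer there is one more tool, called after ">>>" as name([rows], argument=value, ...), one row to a line, values as JSON. carry_out: Moves the arm, as the interface text tells. Its arguments: {"type":"object","properties":{"plan":{"type":"array"},"newtons":{"type":"number"}},"required":["plan"]}

```bash
ls; mkdir -p pics
cat > h.py <<'E'
from station import *
import numpy as np, cv2
def ray(c,uv,z):
    f=192/np.tan(np.radians(c["fov_y"])/2); R=np.array(c["R"]);t=np.array(c["t"])
    o=-R.T@t; d=R.T@np.array([(uv[0]-c["cx"])/f,(uv[1]-c["cy"])/f,1]); return o+d*(z-o[2])/d[2]
def cloud(c,dep):
    f=192/np.tan(np.radians(c["fov_y"])/2); R=np.array(c["R"]);t=np.array(c["t"])
    v,u=np.mgrid[:384,:512]; P=np.stack([(u-c["cx"])/f*dep,(v-c["cy"])/f*dep,dep],-1)
    return (P-t)@R
E
python3 - <<'E'
from h import *
s=sense();print(s)
for n in("top","scene"):
    c=get_calibration(n);p,d=read_camera(n);np.savez(n+".npz",p=p,d=d)
    print(n,c)
    cv2.imwrite(f"pics/{n}1.png",p[...,::-1])
    h=cv2.cvtColor(p,cv2.COLOR_RGB2HSV);m=(((h[...,0]<8)|(h[...,0]>172))&(h[...,1]>150)&(h[...,2]>70)).astype(np.uint8)
    k,l,st,ce=cv2.connectedComponentsWithStats(m);X=cloud(c,d)
    for i in range(1,k):
        if st[i,4]>20: print(st[i],ce[i],np.median(X[(l==i)&(d>0)],0),X[(l==i)&(d>0)][:,2].max(),ray(c,ce[i],120))
E
```

```text
pics
{'time': 0.0, 'joints': array([ 1.18108489e+00,  2.64761912e-01,  1.60540525e+00,  5.01159698e-05,
        1.27368586e+00, -3.68751679e-02]), 'joint_vel': array([-1.30159721e-03,  2.39361791e-04, -9.64898383e-04,  3.76706723e-06,
       -1.23182397e-03,  9.01372792e-04]), 'joint_torque': array([ 9.44313615e-04, -5.15118706e+01, -3.67313719e+01,  1.34816801e-04,
        1.27241638e-02, -7.62197004e-06]), 'ee_pos': array([232.93583046, 632.72804491, 223.23926282]), 'orientation': array([-2.62645622e-04,  1.75511572e-01,  9.84476719e-01, -1.09950090e-03]), 'force': array([ 0.45311186, -0.68308604, -0.77618223]), 'ft_torque': array([-0.0146448 , -0.05850042, -0.04090558]), 'gripper_force': 0.0, 'width': 85.33120837619096}
top {'fov_y': 47.90582009394332, 'cx': 257.7588652506076, 'cy': 192.55242452244266, 'R': array([[-1.89256300e-02, -9.99814626e-01, -3.54036943e-03],
       [-9.87989344e-01,  1.92446939e-02, -1.53318942e-01],
       [ 1.53358654e-01,  5.96189706e-04, -9.88170414e-01]]), 't': array([  76.05835671,  577.20654489, 1289.00530658])}
[167 216  16  27 198] [174.71212121 2
[... 1232 characters left out ...]
3 -650.60807264  257.30239432] 284.6005705032757 [-972.88112489 -776.24530892  120.        ]
[116  21  12  33 213] [120.58215962  37.24882629] [-463.43504059 -220.98612687  181.11791781] 245.99544793015357 [-659.50708416 -226.58951351  120.        ]
[58 25  8 12 67] [61.34328358 30.86567164] [-463.62807718 -440.10156545  225.67249244] 245.7036927582139 [-829.32023308 -490.54941539  120.        ]
[211 160   9  21 164] [214.85365854 169.93292683] [476.38526918  -7.47474303  96.75050123] 122.28259014915578 [507.97708102 -11.91262346 120.        ]
[325 168   9  21 154] [328.92207792 177.25324675] [485.02295105 320.82458531  23.75824881] 29.738343731709115 [615.87210008 262.12975213 120.        ]
```

View pics/top1.png

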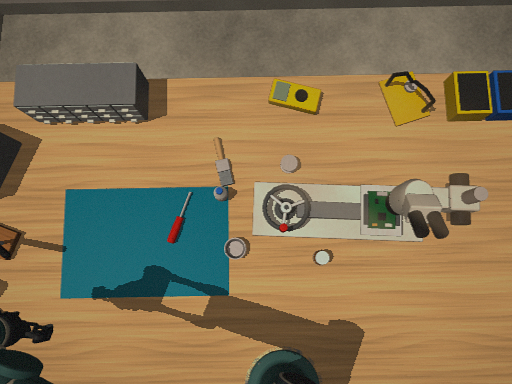

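View pics/scene1.png

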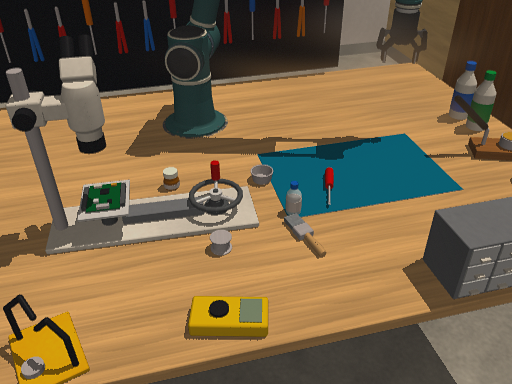

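The top view shows the wheel at about (287,207) with the red handle at (283,228). The stage is at (382,210) and the column at (480,194). The jar is at (322,257), the tin at (236,247), the flux bottle at (221,193) and the spool at (290,163). Next I'll fit the wheel axis and the plate yaw.

Run:
```python
from h import *
c=get_calibration("top");q=np.load("top.npz");p,d=q["p"],q["d"];X=cloud(c,d)
h=cv2.cvtColor(p,cv2.COLOR_RGB2HSV)
box=np.zeros((384,512),bool);box[178:238,258:316]=1
m=box&(X[...,2]>52)&(X[...,2]<80)&(h[...,2]<110)
u=np.argwhere(m)[:,::-1].astype(float)
W=np.array([ray(c,a,65)[:2] for a in u])
hull=cv2.convexHull(W.astype(np.float32));print("rim",cv2.minEnclosingCircle(hull),cv2.fitEllipse(hull),len(W))
H=np.array([464.6,-5.7]);
# plate
m=(h[...,1]<60)&(h[...,2]>150)&(X[...,2]>5)&(X[...,2]<26);m[:, :245]=0;m[:,440:]=0;m[:175]=0;m[245:]=0
W=np.array([ray(c,a,16)[:2] for a in np.argwhere(m)[:,::-1]],np.float32);print("plate",cv2.minAreaRect(W))
for n,uv,z in(("jar",(322,257),55),("tin",(236,247),32),("flux",(221,193),95),("spool",(290,163),38),("col",(481,194),436)):print(n,ray(c,uv,z).round())
# depth-based handle
m=box&(X[...,2]>100);print("handle top",X[m].mean(0),m.sum())
c=get_calibration("scene");q=np.load("scene.npz");X=cloud(c,q["d"]);p=q["p"];h=cv2.cvtColor(p,cv2.COLOR_RGB2HSV)
m=np.zeros((384,512),bool);m[160:181,208:222]=1
m&=((h[...,0]<8)|(h[...,0]>172))&(h[...,1]>150)
print("scene handle ray z93",ray(c,np.argwhere(m)[:,::-1].mean(0),93), X[m].mean(0))
```

```text
rim ((529.0104370117188, -18.104244232177734), 70.84520721435547) ((528.931884765625, -18.21799659729004), (138.74864196777344, 140.12586975097656), 91.32645416259766) 554
plate ((519.7277221679688, -182.46600341796875), (526.406494140625, 167.5745849609375), 86.72411346435547)
jar [ 378. -123.   55.]
tin [413. 135.  32.]
flux [572. 174.  95.]
spool [671. -38.  38.]
col [ 505. -418.  436.]
handle top [451.67654143   5.1900853  300.57930601] 68
scene handle ray z93 [467.02518635  -6.08165704  93.        ] [471.58035875  -6.73059088  96.00140221]
```

>>> carry_out([
  {"angular":[0,0,-0.16],"slide":[0,0,0],"grip":-1},
  {"angular":[0,0,0],"slide":[-17.5,-31.2,0],"grip":-1},
  {"angular":[0,0,0],"slide":[-17.5,-31.2,0],"grip":-1},
  {"angular":[0,0,0],"slide":[-17.5,-31.2,0],"grip":-1},
  {"angular":[0,0,0],"slide":[-17.5,-31.2,0],"grip":-1},
  {"angular":[0,0,0],"slide":[-17.5,-31.2,0],"grip":-1},
  {"angular":[0,0,0],"slide":[-17.5,-31.2,0],"grip":-1},
  {"angular":[0,0,0],"slide":[-17.5,-31.2,0],"grip":-1},
  {"angular":[0,0,0],"slide":[-17.5,-31.2,0],"grip":-1},
  {"angular":[0,0,0],"slide":[-17.5,-31.2,0],"grip":-1},
])

```text
time: 1.35
ee_pos: [333.9, 326.3, 224.1]
orientation: [-0.0, 0.096, 0.995, -0.0]
force: [-0.0, -0.6, 0.6]
width: 0.1
gripper_force: 0.0
```

>>> carry_out([
  {"angular":[0,0,0],"slide":[-17.5,-31.2,0],"grip":-1},
  {"angular":[0,0,0],"slide":[-17.5,-31.2,0],"grip":-1},
  {"angular":[0,0,0],"slide":[-17.5,-31.2,0],"grip":-1},
  {"angular":[0,0,0],"slide":[-17.5,-31.2,0],"grip":-1},
  {"angular":[0,0,0],"slide":[-17.5,-31.2,0],"grip":-1},
  {"angular":[0,0,0],"slide":[-17.5,-31.2,0],"grip":-1},
  {"angular":[0,0,0],"slide":[-17.5,-31.2,0],"grip":-1},
  {"angular":[0,0,0],"slide":[-17.5,-31.2,0],"grip":-1},
  {"angular":[0,0,0],"slide":[-17.5,-31.2,0],"grip":-1},
  {"angular":[0,0,0],"slide":[0,0,0],"grip":-1},
])

```text
time: 2.6
ee_pos: [434.9, 20.1, 224.2]
orientation: [-0.0, 0.098, 0.995, -0.0]
force: [-0.4, 0.8, 0.6]
width: 0.1
gripper_force: 0.0
```

>>> carry_out([
  {"angular":[0,0,0],"slide":[-17.5,-30.5,0],"grip":-1},
  {"angular":[0,0,0],"slide":[-17.5,-30.5,0],"grip":-1},
  {"angular":[0,0,0],"slide":[0,0,0],"grip":-1},
  {"angular":[0,0,0],"slide":[0,0,0],"grip":-1},
])

```text
time: 3.1
ee_pos: [456.9, -43.8, 224.2]
orientation: [-0.001, 0.096, 0.995, 0.0]
force: [0.0, 0.6, -0.0]
width: -0.1
gripper_force: 0.0
```

Run:
```python
from h import *
print(sense()["ee_pos"]);c=get_calibration("wrist");p,d=read_camera("wrist");cv2.imwrite("pics/w1.png",p[...,::-1])
X=cloud(c,d);h=cv2.cvtColor(p,cv2.COLOR_RGB2HSV)
m=((h[...,0]<8)|(h[...,0]>172))&(h[...,1]>150)&(X[...,2]>116)&(X[...,2]<124)&(d>0)
W=X[m];print(m.sum(),W.mean(0),W.min(0),W.max(0))
if m.sum()>5:print(cv2.minEnclosingCircle(np.array([ray(c,a,120)[:2] for a in np.argwhere(m)[:,::-1]],np.float32)))
```

```text
[456.93509816 -43.81385542 224.20449074]
426 [466.87822461  -7.13312496 118.75467776] [456.53259491 -18.17342331 116.03746734] [478.41163531   3.92906555 121.10269003]
((466.5180969238281, -7.185679912567139), 11.351140022277832)
```

View pics/w1.png

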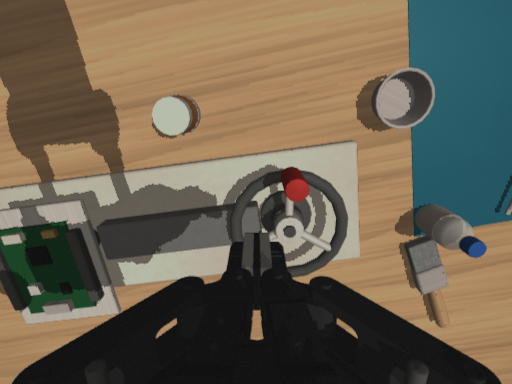

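The wrist view shows the handle at (296,185) and the hub at (289,231). The closed fingers are beside the handle, with clear space below them. I'll descend here, behind the handle.

>>> carry_out([
  {"angular":[0,0,0],"slide":[0,0,32],"grip":-1},
  {"angular":[0,0,0],"slide":[0,0,32],"grip":-1},
  {"angular":[0,0,0],"slide":[0,0,32],"grip":-1},
  {"angular":[0,0,0],"slide":[0,0,15],"grip":-1},
  {"angular":[0,0,0],"slide":[0,0,15],"grip":-1},
  {"angular":[0,0,0],"slide":[0,0,0],"grip":-1},
  {"angular":[0,0,0],"slide":[0,0,0],"grip":-1},
])

```text
time: 4.03
ee_pos: [458.3, -44.8, 99.5]
orientation: [0.001, 0.096, 0.995, -0.0]
force: [0.0, -0.5, -0.7]
width: 0.2
gripper_force: 0.0
```

Run:
```python
from h import *
s=sense();P=s["ee_pos"];print(P,s["force"])
u=np.array([.191,.9816]);x=np.array([-u[1],u[0]])
C=np.array([529,-18.]);H=np.array([466.3,-6.8]);H=C+(H-C)/np.linalg.norm(H-C)*65
S=H-26.5*u;print("S",S,"first",(S-P[:2])@x,(S-P[:2])@u)
v=S-C;r=np.hypot(*v);a=np.arctan2(v[1],v[0]);print(r,np.degrees(a))
A=a-np.radians(np.arange(0,361,10));Q=C+r*np.c_[np.cos(A),np.sin(A)]
D=np.diff(Q,axis=0);print(np.c_[D@x,D@u].round(1).tolist())
```

```text
[458.32842116 -44.7537472   99.53267087] [ 0.01805217 -0.47524757 -0.66708579]
S [459.95133842 -32.5824764 ] first 0.7316571393365182 12.25729661214064
70.57171022014042 -168.074863235497
[[3.8, 11.7], [1.7, 12.2], [-0.4, 12.3], [-2.6, 12.0], [-4.6, 11.4], [-6.5, 10.4], [-8.2, 9.1], [-9.7, 7.6], [-10.9, 5.8], [-11.7, 3.8], [-12.2, 1.7], [-12.3, -0.4], [-12.0, -2.6], [-11.4, -4.6], [-10.4, -6.5], [-9.1, -8.2], [-7.6, -9.7], [-5.8, -10.9], [-3.8, -11.7], [-1.7, -12.2], [0.4, -12.3], [2.6, -12.0], [4.6, -11.4], [6.5, -10.4], [8.2, -9.1], [9.7, -7.6], [10.9, -5.8], [11.7, -3.8], [12.2, -1.7], [12.3, 0.4], [12.0, 2.6], [11.4, 4.6], [10.4, 6.5], [9.1, 8.2], [7.6, 9.7], [5.8, 10.9]]
```

>>> carry_out([
  {"angular":[0,0,0],"slide":[0.7,12,0],"grip":-1},
  {"angular":[0,0,0],"slide":[3.8,11.7,0],"grip":-1},
  {"angular":[0,0,0],"slide":[1.7,12.2,0],"grip":-1},
  {"angular":[0,0,0],"slide":[-0.4,12.3,0],"grip":-1},
  {"angular":[0,0,0],"slide":[-2.6,12.0,0],"grip":-1},
  {"angular":[0,0,0],"slide":[-4.6,11.4,0],"grip":-1},
  {"angular":[0,0,0],"slide":[-6.5,10.4,0],"grip":-1},
  {"angular":[0,0,0],"slide":[-8.2,9.1,0],"grip":-1},
  {"angular":[0,0,0],"slide":[0,0,0],"grip":-1},
])

```text
time: 5.15
ee_pos: [492.2, 42.3, 98.6]
orientation: [0.001, 0.096, 0.995, 0.0]
force: [-0.2, 0.6, -0.6]
width: -0.3
gripper_force: 0.0
```

```bash
cat > chk.py <<'E'
from h import *
s=sense();print(s["ee_pos"],s["force"])
for n in("top","scene"):
    c=get_calibration(n);p,d=read_camera(n);cv2.imwrite("pics/%s_%d.png"%(n,s["time"]*100),p[...,::-1])
    X=cloud(c,d);h=cv2.cvtColor(p,cv2.COLOR_RGB2HSV)
    m=((h[...,0]<8)|(h[...,0]>172))&(h[...,1]>150)&(h[...,2]>70)&(np.hypot(X[...,0]-529,X[...,1]+18)<95)&(d>0)
    if m.sum()<8: print(n,"hidden",m.sum());continue
    q=ray(c,np.argwhere(m)[:,::-1].mean(0),120 if n=="top" else 93)
    print(n,m.sum(),q,np.degrees(np.arctan2(q[1]+18,q[0]-529)),np.hypot(q[1]+18,q[0]-529))
E
python3 chk.py
```

```text
[492.17229591  42.28629534  98.60672003] [-0.19096781  0.57388743 -0.63466366]
top hidden 0
scene 161 [516.03570248  45.23710225  93.        ] 101.58572754082542 64.55233621618488
```

>>> carry_out([
  {"angular":[0,0,0],"slide":[-9.7,7.6,0],"grip":-1},
  {"angular":[0,0,0],"slide":[-10.9,5.8,0],"grip":-1},
  {"angular":[0,0,0],"slide":[-11.7,3.8,0],"grip":-1},
  {"angular":[0,0,0],"slide":[-12.2,1.7,0],"grip":-1},
  {"angular":[0,0,0],"slide":[-12.3,-0.4,0],"grip":-1},
  {"angular":[0,0,0],"slide":[-12.0,-2.6,0],"grip":-1},
  {"angular":[0,0,0],"slide":[-11.4,-4.6,0],"grip":-1},
  {"angular":[0,0,0],"slide":[-10.4,-6.5,0],"grip":-1},
  {"angular":[0,0,0],"slide":[-9.1,-8.2,0],"grip":-1},
  {"angular":[0,0,0],"slide":[-7.6,-9.7,0],"grip":-1},
])

```text
time: 6.5
ee_pos: [594.8, 7.5, 99.1]
orientation: [0.001, 0.096, 0.995, 0.0]
force: [-0.4, 3.0, -0.5]
width: -0.0
gripper_force: 1.1
```

```bash
python3 chk.py
```

```text
[594.81584809   7.48579088  99.10373862] [-0.4097775   2.96689605 -0.52063486]
top hidden 0
scene 182 [596.61846465 -19.45158073  93.        ] -1.2297924427542208 67.6340435553155
```

Turning as planned.

>>> carry_out([
  {"angular":[0,0,0],"slide":[-5.8,-10.9,0],"grip":-1},
  {"angular":[0,0,0],"slide":[-3.8,-11.7,0],"grip":-1},
  {"angular":[0,0,0],"slide":[-1.7,-12.2,0],"grip":-1},
  {"angular":[0,0,0],"slide":[0.4,-12.3,0],"grip":-1},
  {"angular":[0,0,0],"slide":[2.6,-12.0,0],"grip":-1},
  {"angular":[0,0,0],"slide":[4.6,-11.4,0],"grip":-1},
  {"angular":[0,0,0],"slide":[6.5,-10.4,0],"grip":-1},
  {"angular":[0,0,0],"slide":[8.2,-9.1,0],"grip":-1},
  {"angular":[0,0,0],"slide":[9.7,-7.6,0],"grip":-1},
  {"angular":[0,0,0],"slide":[10.9,-5.8,0],"grip":-1},
])

```text
time: 7.85
ee_pos: [542.0, -87.7, 98.7]
orientation: [0.0, 0.096, 0.995, -0.0]
force: [2.1, -0.6, 1.5]
width: 0.2
gripper_force: 1.3
```

>>> carry_out([
  {"angular":[0,0,0],"slide":[11.7,-3.8,0],"grip":-1},
  {"angular":[0,0,0],"slide":[12.2,-1.7,0],"grip":-1},
  {"angular":[0,0,0],"slide":[12.3,0.4,0],"grip":-1},
  {"angular":[0,0,0],"slide":[12.0,2.6,0],"grip":-1},
  {"angular":[0,0,0],"slide":[11.4,4.6,0],"grip":-1},
  {"angular":[0,0,0],"slide":[0,0,0],"grip":-1},
])

```text
time: 8.6
ee_pos: [482.7, -72.7, 98.0]
orientation: [-0.001, 0.096, 0.995, 0.0]
force: [0.1, -0.0, 0.3]
width: 0.1
gripper_force: 0.0
```

```bash
python3 chk.py
```

```text
[482.67289751 -72.7021395   97.99838208] [ 0.05733386 -0.0444066   0.31836706]
top hidden 0
scene 164 [472.62845416 -46.82466459  93.        ] -152.91781408320475 63.31360413520973
```

>>> carry_out([
  {"angular":[0,0,0],"slide":[10.4,6.5,0],"grip":-1},
  {"angular":[0,0,0],"slide":[9.1,8.2,0],"grip":-1},
  {"angular":[0,0,0],"slide":[7.6,9.7,0],"grip":-1},
  {"angular":[0,0,0],"slide":[4.0,7.2,0],"grip":-1},
  {"angular":[0,0,0],"slide":[0,0,0],"grip":-1},
  {"angular":[0,0,0],"slide":[0,0,0],"grip":-1},
])

```text
time: 9.45
ee_pos: [460.3, -36.4, 98.6]
orientation: [0.0, 0.096, 0.995, 0.0]
force: [-0.1, -0.5, 0.1]
width: 0.0
gripper_force: 0.0
```

```bash
python3 chk.py
python3 - <<'E'
from h import *
c=get_calibration("wrist");p,d=read_camera("wrist");cv2.imwrite("pics/w2.png",p[...,::-1])
X=cloud(c,d);h=cv2.cvtColor(p,cv2.COLOR_RGB2HSV)
m=((h[...,0]<8)|(h[...,0]>172))&(h[...,1]>150)&(X[...,2]>116)&(X[...,2]<124)&(d>0)
if m.sum()>5:print(m.sum(),cv2.minEnclosingCircle(np.array([ray(c,a,120)[:2] for a in np.argwhere(m)[:,::-1]],np.float32)))
E
```

```text
[460.25654535 -36.37119558  98.61931664] [-0.12776169 -0.45605782  0.07529785]
top hidden 0
scene 163 [467.15485164 -10.1669577   93.        ] 172.78159600403347 62.33922462809701
1326 ((465.17645263671875, -11.875182151794434), 12.00440788269043)
```

>>> carry_out([
  {"angular":[0,0,0],"slide":[0.5,2,0],"grip":-1},
  {"angular":[0,0,0],"slide":[0.2,2,0],"grip":-1},
  {"angular":[0,0,0],"slide":[0,0,0],"grip":-1},
  {"angular":[0,0,0],"slide":[0,0,0],"grip":-1},
  {"angular":[0,0,0],"slide":[0,-12,0],"grip":-1},
  {"angular":[0,0,0],"slide":[0,0,-42],"grip":-1},
  {"angular":[0,0,0],"slide":[0,0,-42],"grip":-1},
  {"angular":[0,0,0],"slide":[0,0,-42],"grip":-1},
  {"angular":[0,0,0],"slide":[0,0,0],"grip":-1},
  {"angular":[0,0,0],"slide":[0,0,0],"grip":-1},
])

```text
time: 10.85
ee_pos: [457.5, -44.7, 224.2]
orientation: [-0.0, 0.096, 0.995, 0.0]
force: [0.2, -1.0, -0.7]
width: 0.3
gripper_force: 0.0
```

```bash
python3 chk.py
python3 - <<'E'
from h import *
c=get_calibration("wrist");p,d=read_camera("wrist");cv2.imwrite("pics/w3.png",p[...,::-1])
X=cloud(c,d);h=cv2.cvtColor(p,cv2.COLOR_RGB2HSV)
m=((h[...,0]<8)|(h[...,0]>172))&(h[...,1]>150)&(X[...,2]>116)&(X[...,2]<124)&(d>0)
W=X[m];print(m.sum(),W.mean(0),cv2.minEnclosingCircle(np.array([ray(c,a,120)[:2] for a in np.argwhere(m)[:,::-1]],np.float32)))
E
```

```text
[457.54749777 -44.74956431 224.19375215] [ 0.18142794 -1.03214758 -0.6796307 ]
top 15 [462.72934114  -0.64525147 120.        ] 165.32510576409726 68.5053831600525
scene 160 [466.62585143  -8.02873451  93.        ] 170.91742432451315 63.16613448479266
433 [466.53145436  -9.04856841 118.7396026 ] ((466.3595275878906, -9.232076644897461), 11.397972106933594)
```

View pics/w3.png

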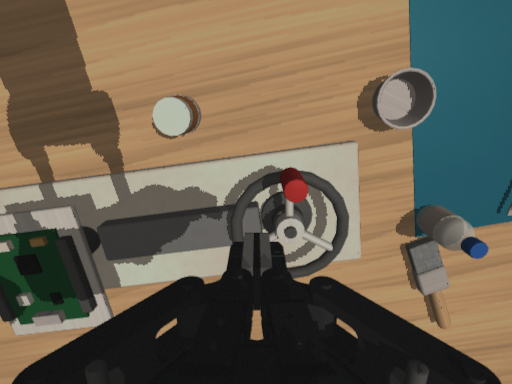

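The wrist view shows the handle at (296,187), and both cameras put it about 2 mm short of the start. One small nudge should close it.

>>> carry_out([
  {"angular":[0,0,0],"slide":[0,0,42],"grip":-1},
  {"angular":[0,0,0],"slide":[0,0,42],"grip":-1},
  {"angular":[0,0,0],"slide":[0,0,42],"grip":-1},
  {"angular":[0,0,0],"slide":[0,0,0],"grip":-1},
  {"angular":[0,0,0],"slide":[0,8,0],"grip":-1},
  {"angular":[0,0,0],"slide":[0,4,0],"grip":-1},
  {"angular":[0,0,0],"slide":[0,1,0],"grip":-1},
  {"angular":[0,0,0],"slide":[0,1,0],"grip":-1},
  {"angular":[0,0,0],"slide":[0,0,0],"grip":-1},
  {"angular":[0,0,0],"slide":[0,0,0],"grip":-1},
])

```text
time: 12.25
ee_pos: [460.8, -30.9, 98.9]
orientation: [0.0, 0.096, 0.995, -0.0]
force: [-0.8, -2.2, 2.4]
width: 0.1
gripper_force: 1.4
```

>>> carry_out([
  {"angular":[0,0,0],"slide":[0,-14,0],"grip":-1},
  {"angular":[0,0,0],"slide":[0,0,-42],"grip":-1},
  {"angular":[0,0,0],"slide":[0,0,-42],"grip":-1},
  {"angular":[0,0,0],"slide":[0,0,-42],"grip":-1},
  {"angular":[0,0,0],"slide":[0,0,0],"grip":-1},
  {"angular":[0,0,0],"slide":[0,0,0],"grip":-1},
])

```text
time: 13.0
ee_pos: [457.1, -44.7, 223.7]
orientation: [-0.001, 0.096, 0.995, 0.0]
force: [-0.1, 1.1, -0.1]
width: -0.3
gripper_force: 0.0
```

```bash
python3 chk.py
python3 - <<'E'
from h import *
c=get_calibration("wrist");p,d=read_camera("wrist")
X=cloud(c,d);h=cv2.cvtColor(p,cv2.COLOR_RGB2HSV)
m=((h[...,0]<8)|(h[...,0]>172))&(h[...,1]>150)&(X[...,2]>116)&(X[...,2]<124)&(d>0)
W=X[m];print(m.sum(),W.mean(0),cv2.minEnclosingCircle(np.array([ray(c,a,120)[:2] for a in np.argwhere(m)[:,::-1]],np.float32)))
E
```

```text
[457.13446735 -44.74139835 223.65696183] [-0.14879843  1.05982219 -0.12446373]
top 22 [ 4.62026124e+02 -1.21213837e-01  1.20000000e+02] 165.0533399401423 69.31919649080562
scene 161 [468.09110796  -6.5711487   93.        ] 169.37268062702913 61.971862740535414
434 [466.9121724   -7.26340582 118.74813161] ((466.6816101074219, -7.389298915863037), 11.404220581054688)
```

>>> carry_out([
  {"angular":[0,0,0],"slide":[0,0,-30],"grip":-1},
  {"angular":[0,0,0],"slide":[0,0,-30],"grip":-1},
  {"angular":[0,0,0],"slide":[0,0,0],"grip":-1},
  {"angular":[0,0,0],"slide":[0,0,0],"grip":-1},
])

```text
time: 13.65
ee_pos: [457.1, -44.4, 282.9]
orientation: [-0.001, 0.096, 0.995, 0.0]
force: [0.9, 0.3, -1.2]
width: -0.1
gripper_force: 0.0
```

```bash
python3 -c "
from station import *
print(close_job())"
```

```text
the job is handed in; nothing more can be done
None
```

I pushed the wheel one full turn clockwise with the closed fingers; the cameras put the handle within about 1 mm of where it started, and the job is handed in with the arm clear above the bench.

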